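# Clip the base collar onto the prayer wheel spindle

### The job

Slide the heavy bronze collar along the spindle of the lying prayer wheel until it is fully home against its shoulder. Then take the sprung hairpin clip (the one with the flat tab and coil) from the wooden rack, feel for the cross hole in the spindle beyond the collar, and gently push the clip straight down through it until its sprung arm has snapped round the shank and it is fully home; let go of it there. Never force the clip hard against the spindle, and leave the collar home and the other things on the board undisturbed.

Things in the scene. Friction and masses are not known exactly. Their poses are not given: they have to be found in the camera images.
- stand: prayer wheel lying fixed in a wooden cradle on the teak board (board top 20 mm above the work surface). Origin on the board, straight below the shoulder on the spindle. z is up, y runs level along the spindle to its free end, x is across it. The spindle axis is at x = 0, 85 mm above the origin. Copper drum 80 mm in diameter (bands 85 mm) at y = -140 to -40 mm
- shoulder (a point): where the spindle axis meets the shoulder (end of a 36 mm hub): stand y = 0, axes as the stand's. Beyond it runs the steel spindle, 20 mm in diameter, ending at y = 68 to 92 mm; it neither turns nor moves
- drill_zone (a point): on the spindle axis, stand y = 54 mm: middle of the zone with the cross hole, axes as the stand's. The hole runs vertically right through, 6.8 mm wide across the spindle and 7 mm along it. It is hand-drilled: its centre is anywhere within 12 mm of this point along y, with x = 0; no reading tells where: find it by feel, or see it from above. At the start the collar stands over or close to it
- collar (a joint): how far the collar stands out from the shoulder, m: 0 = fully home (hard stop), 0.034 = outer stop; starts 0.022 to 0.030 out, over or close to the hole. Slides with about 3 N of friction and stays where it is left
- collar_mid (a point): centre of the bronze collar, a plain round sleeve 48 mm in diameter and 30 mm long, on the spindle axis, half-way along its length; at stand y = 15 mm when home; axes as the stand's
- clip_tab (a point): centre of the flat brass grip tab of the hairpin clip (the thing to fit), 12 mm (x) by 24 mm (y) by 32 mm (z). Clip axes: z up along its leg, y from the leg towards the sprung arm, x through its thickness. Below the tab are a two-turn wire coil, 10 mm thick, and a flat foot. At the start the clip stands upright in one of the rack's slots; lift it straight out. About 70 g
- clip_foot (a point): point in the underside of the clip's flat brass foot where the leg leaves it, 39 mm straight below the tab's centre; the foot is 12 mm (x) wide and runs from y = -11 to 19 mm. It rests on the rack's top at the start; fitted, it is about 1 mm above the spindle's top and stops the clip there. The clip is fitted with its leg vertical, its y across and its x along the spindle, arm on either side
- clip_leg_tip (a point): round tip of the clip's straight leg (5 mm steel wire), 80 mm straight below the tab's centre. From this tip meeting the spindle's top to fully home is 40 mm of travel. Fingertip force is enough; more than 40 N between clip and spindle counts as forcing
- clip_seat (a point): point on the leg 30 mm above its tip, 50 mm straight below the tab's centre; on the spindle axis when fully home. The sprung arm (5 mm wire) hangs beside the leg on +y and its flared tip ends 7 mm above the leg's tip; after about 24 mm of travel it meets the spindle and springs outwards against 4 to 15 N of push, then snaps in under the spindle and the push has fallen off by 37 mm
- rack: fixed wooden rack 40 mm (x) by 120 mm (y) by 46 mm high, origin at the centre of its underside on the board; two slots, each 7 by 24 mm and 43 mm deep, in line along its y with centres at y = -30 and +30 mm. One holds the clip, the other the plain pull pin; which is which varies
- pull_pin_knob (a point): centre of the round 22 mm brass knob of a plain pull pin (straight leg, no sprung arm, no flat tab) standing in the rack's other slot: not to be used, leave it there; its top is about 28 mm above the rack
- lotus0: loose gilded brass lotus-bud knob, a bystander: leave it alone; 36 mm across, 45 mm tall, standing upright, origin at the centre of its underside
- lotus1: loose gilded brass lotus-bud knob, a bystander: leave it alone; 36 mm across, 45 mm tall, standing upright, origin at the centre of its underside
- lotus2: loose gilded brass lotus-bud knob, a bystander: leave it alone; 36 mm across, 45 mm tall, standing upright, origin at the centre of its underside
- lotus3: loose gilded brass lotus-bud knob, a bystander: leave it alone; 36 mm across, 45 mm tall, standing upright, origin at the centre of its underside
- grip: turned sandalwood grip, 110 mm long, 28 mm thick, lying along its own y; bystander: leave it alone; origin at the middle of its underside
- mallet: small hammer, 220 mm long, lying along its own x; bystander: leave it alone; origin at its underside
Not all that is in view belongs to the job. Of the things shaped like the part that bears clip_tab, the bare steel one is meant.

How it is judged:
By the outcome, as a careful person would: the job done as asked, in the order asked, and still so for the second after the job is handed in, with the robot touching nothing.
It also fails if it takes over 72 s, if anything falls off the work surface, if the arm or the gripper's body presses on something with over 40 N, if the wrist force passes 120 N, or if a joint passes its speed limit or range.

### The arm

A 6-joint arm with a two-finger parallel gripper is mounted at the origin on the work surface. World frame = base frame: x ahead of the robot, y to its left, z up, the work surface at z = 0. Lengths are in mm, angles in rad, forces in N, time in s.
With the tool pointing down it reaches from about 350 to 925 mm from the base axis. Payload 6.4 kg.
Tool frame: the origin (TCP) lies midway between the tips of the shut fingers; the grasp point (between the pads) lies 19 mm behind it (bot.pinch_z is the distance from the TCP to the grasp point, in mm); z points along the fingers, x is the direction in which the jaws open and shut, and the axes are right-handed (so a half turn about z gives the same grasp; the last joint's range is limited). The gripper opens to 85 mm and grips with 20 to 120 N. Pads are 22 mm wide; open, the fingers measure 114 mm over their backs; the gripper's body (76 mm by 85 mm) begins 54 mm behind the grasp point. The pads swing forward as they close: fully open they stand 13 mm farther back than shut.
Start: joints at [1.102, 0.245, 1.558, -0, 1.339, -0.174], TCP at [188.854, 621.971, 231.29] pointing down, gripper open.
Joint ranges: [-3.13, 3.13], [-1.02, 2.26], [0.13, 2.54], [-0.95, 4.09], [0.21, 2.88], [-2.74, 2.74]. Speed limits (rad/s): [2.57, 2.57, 3.14, 3.14, 3.14, 3.14].

### API

Orientations are given as a unit quaternion [w, x, y, z].
In Python, from workcell import bot, viewer gives the robot as it stands. Calls block until the motion is done:
- bot.goto(position, orientation): joint-space move of the TCP to a pose.
- bot.move_straight(position, feed=150, rot=None, force_limit=None): straight line of the TCP; rot=None keeps the orientation; feed is the mean speed in mm/s. With force_limit (N) it stops when the force on the tool has changed by that much, and returns True; else False.
- bot.goto_joints(angles): joint-space move.
- bot.gripper_to(opening): finger opening in mm; the grip force is fixed at half the most; returns when the fingers have stopped.
- bot.dwell(seconds).
- bot.inverse_kinematics(position, orientation): joint angles nearest the present ones, or None.
- bot.sense(): the state.
- viewer.capture(name): name is "scene" or "top"; returns a dict with "color" (480x640x3 uint8, red, green, blue), "fx", "fy", "cx", "cy" (pixels), "R" (3x3) and "t" (3): a world point X has camera coordinates R X + t. Camera axes: x right, y down, z forward; pixel columns grow to the right and rows downward; lengths in mm; the calibration is good to about 2 mm. A picture is of the moment at which its call begins. There is no depth.
A pose or a line that the arm cannot do raises bot.Unreachable and nothing moves.
- bot.hand_in(): hands the job in, once; it reports no verdict.
The state is a dict: "time": time; "joint_positions": joint angles; "qvel": joint speeds; "joint_torque": joint torques, N m; "position": TCP position; "orientation": TCP orientation; "force": force on the tool from outside, world axes, zero at the start; "wrist_torque": the same for the moment, N m; "width": finger opening in mm.
Only numpy, scipy, OpenCV 4.12 (cv2) and the standard library are available. Lean on these libraries where they do the work, as an engineer would, in place of code of your own. Each camera call takes 0.05 s, during which the arm holds its last target.

## Working session

There is one attempt and no reset: what is moved stays moved. The work goes in short steps, each a Python script; the robot and the scene stay as the last script left them, time stands still between calls to the robot, and variables do not carry over. Pictures are saved under pics/ and viewed, and the job is handed in when it is done.

```bash
ls; mkdir -p pics
python3 - <<'E'
from workcell import bot, viewer
import cv2, numpy as np, pickle
s=bot.sense(); print(s['time'],s['position'],s['orientation'],s['force'],s['width'],bot.pinch_z)
for n in("scene","top"):
    c=viewer.capture(n); cv2.imwrite(f"pics/{n}0.png",c["color"][:,:,::-1]); pickle.dump(c,open(f"{n}0.pkl","wb"))
    print(n,c["fx"],c["fy"],c["cx"],c["cy"],c["R"],c["t"], -np.array(c["R"]).T@np.array(c["t"]))
E
```

```text
pics
0.0 [188.58870262 621.45359391 230.16345242] [ 4.33916880e-04  8.03276968e-01  5.95604869e-01 -8.74189743e-04] [-0.45095142 -0.00449608  0.3310125 ] 85.18979382365485 18.700000000000003
scene 564.7828890091573 564.7828890091573 311.0163199437915 235.3177840214388 [[-0.71393814  0.70010517  0.0120447 ]
 [ 0.46338501  0.48529693 -0.74145885]
 [-0.52494443 -0.52377442 -0.67089023]] [ 235.06388539 -214.64336243 1467.06957037] [1037.41359156  708.00983016  822.26215285]
top 613.3457732362988 613.3457732362988 321.48275170488563 237.07312117719508 [[-0.00534489 -0.99987961 -0.01456686]
 [-0.98153221  0.00803128 -0.19112829]
 [ 0.19122227  0.01327628 -0.98145697]] [ 126.27757167  485.03977774 1404.17456333] [ 208.24765165  103.7246624  1472.68120291]
```

View pics/scene0.png

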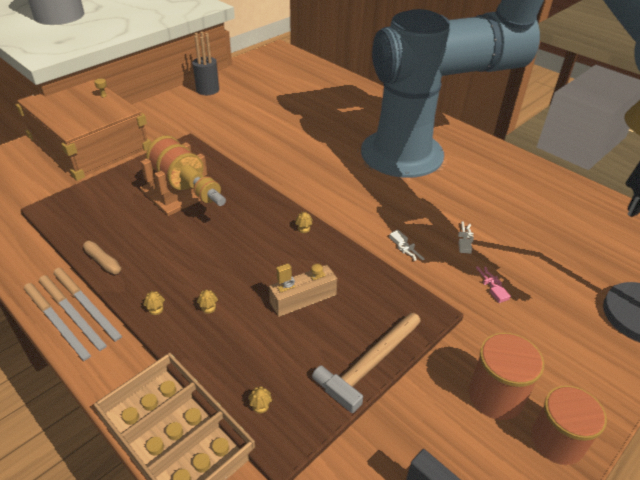

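View pics/top0.png

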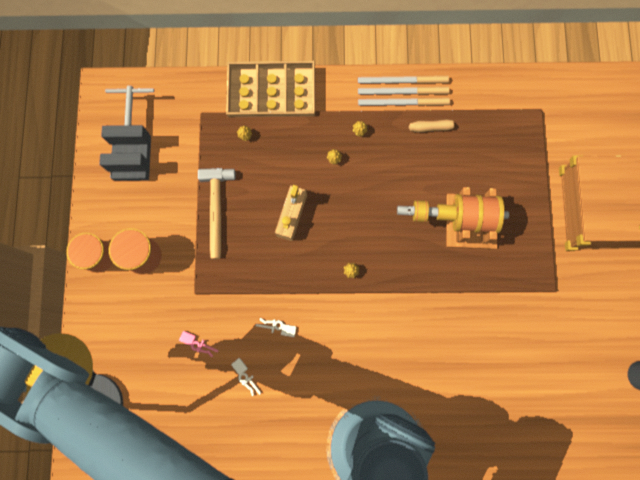

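Run:
```python
import cv2, numpy as np
t=cv2.imread("pics/top0.png"); s=cv2.imread("pics/scene0.png")
def crop(im,x,y,w,h,k,n):
    cv2.imwrite(n,cv2.resize(im[y:y+h,x:x+w],None,fx=k,fy=k,interpolation=cv2.INTER_CUBIC))
crop(t,385,170,140,90,5.5,"pics/c1.png")
crop(t,265,170,60,80,7,"pics/c2.png")
crop(s,130,120,110,100,6,"pics/c3.png")
crop(s,260,250,90,70,8,"pics/c4.png")
```

```text
(no output)
```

View pics/c1.png

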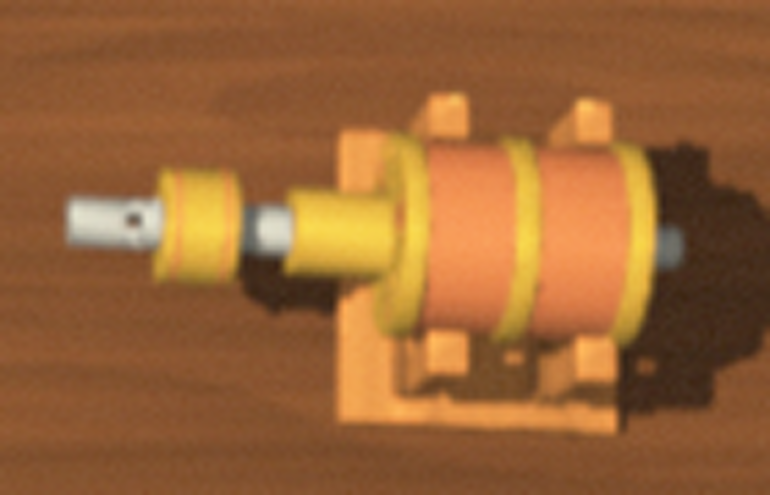

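View pics/c2.png

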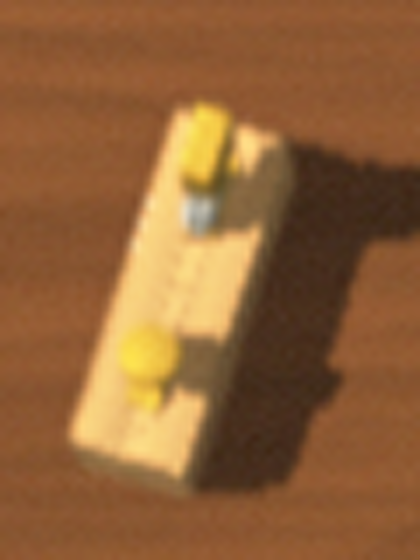

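View pics/c3.png

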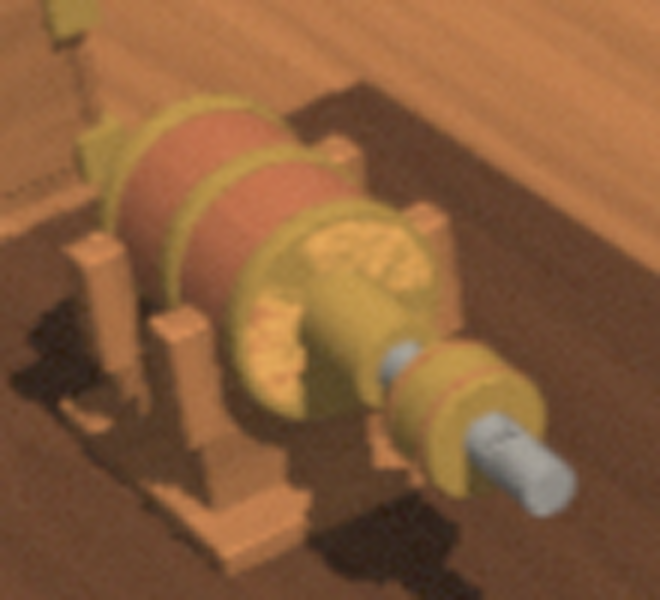

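View pics/c4.png

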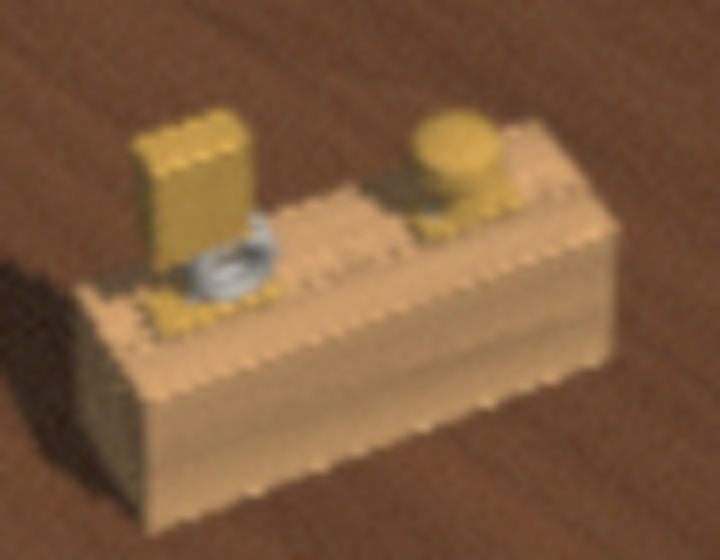

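```bash
cat > h.py <<'E'
import cv2, numpy as np, pickle
from scipy.optimize import least_squares
C={n:pickle.load(open(f"{n}0.pkl","rb")) for n in("scene","top")}
def proj(n,X):
    c=C[n]; p=np.atleast_2d(X)@np.array(c["R"]).T+np.array(c["t"])
    return np.c_[c["fx"]*p[:,0]/p[:,2]+c["cx"], c["fy"]*p[:,1]/p[:,2]+c["cy"]]
def onz(n,uv,z):
    c=C[n];R=np.array(c["R"]);o=-R.T@np.array(c["t"]);d=R.T@np.array([(uv[0]-c["cx"])/c["fx"],(uv[1]-c["cy"])/c["fy"],1])
    return o+d*(z-o[2])/d[2]
def W(p,L):
    L=np.atleast_2d(L).astype(float); a=p[2]; r=np.array([[np.cos(a),-np.sin(a),0],[np.sin(a),np.cos(a),0],[0,0,1]])
    return L@r.T+[p[0],p[1],20]
def fit(obs,p0):
    f=lambda p:np.concatenate([(proj(n,W(p,L))[0]-uv)*w for n,L,uv,w in obs])
    r=least_squares(f,p0,loss="soft_l1"); return r.x,r.fun
E
python3 - <<'E'
from h import *
t2=lambda x,y:np.array([(x+.5)/7-.5+265,(y+.5)/7-.5+170])
s4=lambda x,y:np.array([(x+.5)/8-.5+260,(y+.5)/8-.5+250])
for q in [(175,105),(290,145),(72,440),(192,482)]: print(onz("top",t2(*q),66))
for q in [(78,290),(150,395),(618,228),(540,122)]: print("s",onz("scene",s4(*q),66))
t1=lambda x,y:np.array([(x+.5)/5.5-.5+385,(y+.5)/5.5-.5+170])
for q in [(67,222),(158,225),(239,228),(288,231)]: print("ax",onz("top",t1(*q),105))
print("hole",onz("top",t1(133,219),115))
s3=lambda x,y:np.array([(x+.5)/6-.5+130,(y+.5)/6-.5+120])
print("end",onz("scene",s3(548,488),105))
E
```

```text
[610.1464106  197.97249264  66.        ]
[595.72619774 158.8906197   66.        ]
[494.29833528 231.94054952  66.        ]
[479.6546952  191.68994249  66.        ]
s [595.99752157 162.81276426  66.        ]
s [605.34880769 197.58348514  66.        ]
s [493.49393809 234.27023636  66.        ]
s [481.8637822  197.76418541  66.        ]
ax [536.50955293 -50.35352233 105.        ]
ax [534.89392757 -88.07637478 105.        ]
ax [ 533.31675385 -121.61183595  105.        ]
ax [ 531.85807663 -141.86053837  105.        ]
hole [535.14094372 -76.46199172 115.        ]
end [535.42085352 -51.96056657 105.        ]
```

```bash
cat >> h.py <<'E'
def circ(r,y,n=48):
    a=np.linspace(0,2*np.pi,n); return np.c_[r*np.cos(a),0*a+y,85+r*np.sin(a)]
def overlay(img,n,box,k,out,curves):
    x,y,w,h=box; im=cv2.resize(img[y:y+h,x:x+w],None,fx=k,fy=k,interpolation=cv2.INTER_CUBIC)
    for X,col in curves:
        p=(proj(n,X)-[x,y]+.5)*k-.5
        cv2.polylines(im,[np.round(p*8).astype(int).reshape(-1,1,2)],False,col,1,cv2.LINE_AA,3)
    cv2.imwrite(out,im)
E
python3 - <<'E'
from h import *
t2=lambda x,y:np.array([(x+.5)/7-.5+265,(y+.5)/7-.5+170])
s4=lambda x,y:np.array([(x+.5)/8-.5+260,(y+.5)/8-.5+250])
# rack: far end = clip end; local y + towards pull-pin? choose local +y toward clip (world +x,-y): far end +60
obs=[("top",[-20,60,46],t2(290,145),1),("top",[20,60,46],t2(175,105),1)]
# rack yaw: local y dir = (116,-36)->angle; y dir=(-sin a,cos a)
obs=[]
cor={"A":[20,60,46],"B":[-20,60,46],"C":[20,-60,46],"D":[-20,-60,46]}
# y dir=(.955,-.296) -> a=-1.87 ; x dir=(cos a,sin a)=(-.296,-.955): +x is world -y side
for k,q in dict(A=(290,145),B=(175,105),C=(192,482),D=(72,440)).items(): obs.append(("top",cor[k],t2(*q),1))
for k,q in dict(A=(78,290),B=(150,395),D=(618,228),C=(540,122)).items(): obs.append(("scene",cor[k],s4(*q),1))
r,f=fit(obs,[545,196,-1.87]); print("rack",r,np.round(f.reshape(-1,2),1).tolist())
for nm,tip in(("topclip",0),):
    pass
print("slots",W(r,[[0,30,46],[0,-30,46]]))
p=np.array([531.9,-141.9,-0.051])
import pickle; pickle.dump(r,open("rack.pkl","wb"))
t=cv2.imread("pics/top0.png"); s=cv2.imread("pics/scene0.png")
G=(0,255,0);B=(255,0,0);M=(255,0,255)
e=92
cv=[(W(p,circ(10,e)),G),(W(p,circ(18,0)),B),(W(p,circ(42.5,-40)),G),(W(p,circ(42.5,-140)),G),(W(p,circ(24,23)),M),(W(p,circ(24,53)),M),(W(p,[[0,65,95],[0,66,95]]),B)]
overlay(t,"top",(385,170,140,90),5.5,"pics/o1.png",cv); overlay(s,"scene",(130,120,110,100),6,"pics/o3.png",cv)
E
```

```text
rack [544.16008922 196.86085444  -1.8692437 ] [[-0.5, 0.0], [-0.2, 1.1], [-1.6, -0.5], [-0.7, 0.7], [-0.8, -0.9], [-0.6, 0.8], [0.0, -0.4], [-0.6, -0.9]]
slots [[572.83391432 188.03975732  66.        ]
 [515.48626413 205.68195157  66.        ]]
```

View pics/o1.png

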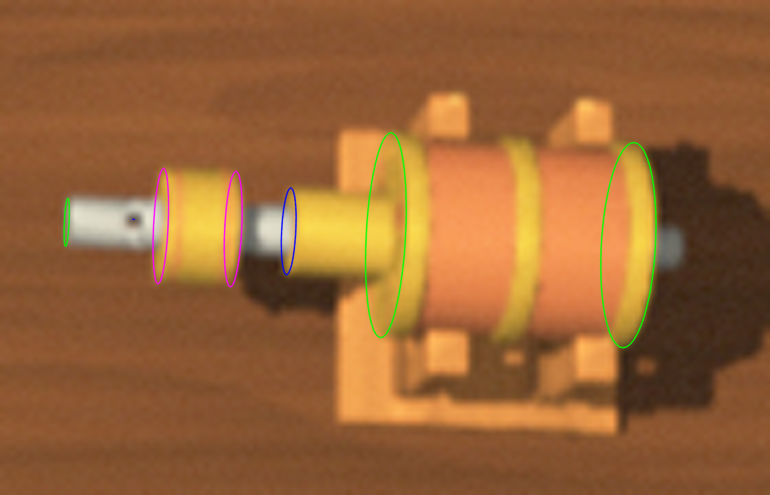

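View pics/o3.png

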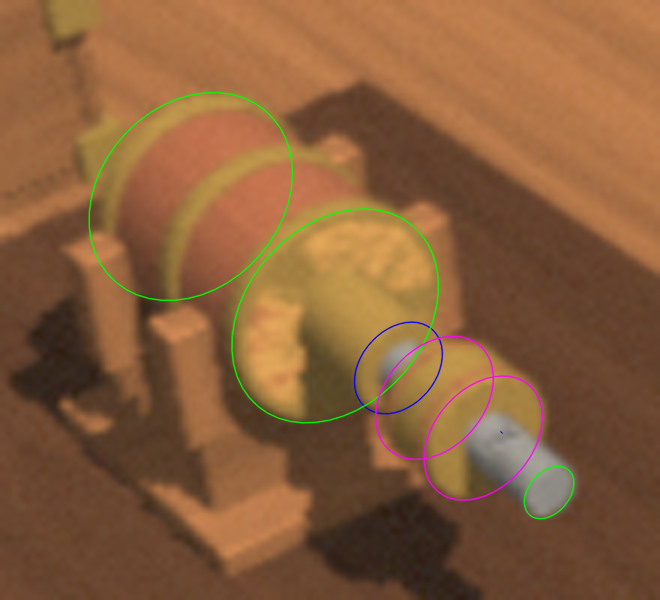

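Run:
```python
from h import *
r=pickle.load(open("rack.pkl","rb"))
t=cv2.imread("pics/top0.png"); s=cv2.imread("pics/scene0.png")
G=(0,255,0);B=(255,0,0);M=(255,0,255)
def box(x0,x1,y0,y1,z0,z1):
    b=lambda z:[[x0,y0,z],[x1,y0,z],[x1,y1,z],[x0,y1,z],[x0,y0,z]]
    return [np.array(b(z0)),np.array(b(z1))]
cv=[]
d=5
for c in box(-20,20,-60,60,0,46): cv.append((W(r,c),G))
for c in box(-3.5,3.5,18,42,46,46)[:1]: cv.append((W(r,c),M))
y=30+d
for c in box(-6,6,y-12,y+12,46+23,46+55): cv.append((W(r,c),B))
for c in box(-6,6,y-19,y+11,46,46)[:1]: cv.append((W(r,c),(0,0,255)))
overlay(t,"top",(265,170,60,80),7,"pics/o2.png",cv); overlay(s,"scene",(260,250,90,70),8,"pics/o4.png",cv)
```

```text
(no output)
```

View pics/o2.png

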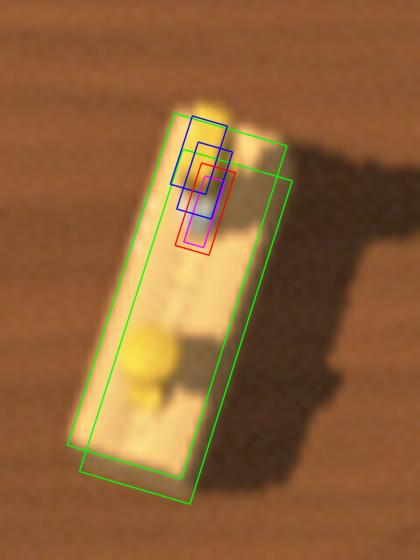

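View pics/o4.png

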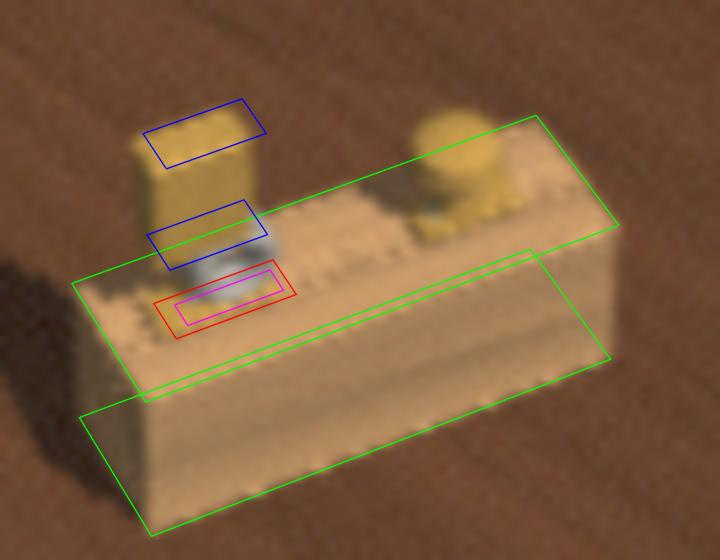

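```bash
cat >> h.py <<'E'
P=np.array([531.9,-141.9,-0.051])
def q(th): return [0,float(np.cos(th/2)),float(np.sin(th/2)),0]
def S(x,y,z): # stand x,y ; world z
    v=W(P,[x,y,0])[0]; return [float(v[0]),float(v[1]),float(z)]
def st(bot,tag=""):
    s=bot.sense(); print(tag,"t",round(s["time"],2),"pos",np.round(s["position"],2),"F",np.round(s["force"],2),"M",np.round(s["wrist_torque"],2),"w",round(s["width"],1)); return s
E
python3 - <<'E'
from workcell import bot
from h import *
for th in (P[2],P[2]+np.pi,P[2]-np.pi):
    for pos in (S(0,75,230),S(0,75,82),S(0,38,82)):
        j=bot.inverse_kinematics(pos,q(th)); print(round(th,2),None if j is None else np.round(j,2))
for th in (1.272,1.519):
    print(bot.inverse_kinematics([575,187,200],q(th)),bot.inverse_kinematics(S(0,65,230),q(th)))
E
```

```text
-0.05 [-0.33 -0.01  1.84 -0.    1.31 -0.28]
-0.05 [-0.33  0.18  1.93 -0.    1.03 -0.28]
-0.05 [-0.4   0.19  1.92 -0.    1.03 -0.35]
3.09 None
3.09 None
3.09 None
-3.19 None
-3.19 None
-3.19 None
[ 1.27109601e-01  1.69937085e-01  1.70414089e+00 -4.44089210e-16
  1.26751468e+00 -1.14489040e+00] [-3.52634316e-01 -1.00953564e-02  1.83878274e+00 -4.44089210e-16
  1.31290527e+00 -1.62463432e+00]
[ 1.27109601e-01  1.69937085e-01  1.70414089e+00 -4.44089210e-16
  1.26751468e+00 -1.39189040e+00] [-3.52634316e-01 -1.00953564e-02  1.83878274e+00 -4.44089210e-16
  1.31290527e+00 -1.87163432e+00]
```

Run:
```python
from workcell import bot
from h import *
bot.goto(S(0,74,200),q(P[2])); bot.gripper_to(36); st(bot,"hover")
hit=bot.move_straight(S(0,74,82),feed=120,force_limit=8); s=st(bot,f"down {hit}")
if not hit:
    hit=bot.move_straight(S(0,30,82),feed=30,force_limit=14); st(bot,f"push {hit}")
    bot.dwell(0.2); st(bot)
```

```text
hover t 3.36 pos [535.68 -67.97 200.  ] F [-0.69  0.08  0.58] M [ 0.05 -0.03  0.01] w 35.7
down False t 4.49 pos [536.39 -68.23  82.9 ] F [-0.27 -0.25 -0.05] M [-0.02 -0.03 -0.05] w 36.3
push True t 5.54 pos [ 533.76 -100.64   81.76] F [ 0.49 -0.31  0.28] M [ 0.17 -0.03  0.03] w 36.0
 t 5.74 pos [ 533.14 -100.22   81.16] F [-0.51 -0.54 -0.12] M [-0.02  0.01  0.03] w 36.3
```

Run:
```python
from workcell import bot,viewer
from h import *
hit=bot.move_straight(S(0,36,82),feed=20,force_limit=22); st(bot,f"push {hit}")
bot.move_straight(S(0,52,82),feed=100); bot.move_straight(S(0,60,200),feed=200)
bot.goto([575,300,230],q(1.272)); bot.gripper_to(60)
st(bot)
for n in("scene","top"):
    c=viewer.capture(n); im=c["color"][:,:,::-1].copy(); cv2.imwrite(f"pics/{n}1.png",im)
    pickle.dump(c,open(f"{n}1.pkl","wb"))
    G=(0,255,0);B=(255,0,0);M=(255,0,255)
    cv=[(W(P,circ(10,92)),G),(W(P,circ(18,0)),B),(W(P,circ(24,30)),M)]
    overlay(im,n,{"top":(385,180,80,60),"scene":(160,150,80,70)}[n],8,f"pics/p_{n}1.png",cv)
    overlay(im,n,{"top":(385,180,80,60),"scene":(160,150,80,70)}[n],8,f"pics/q_{n}1.png",[])
    overlay(im,n,{"top":(265,170,60,80),"scene":(250,240,100,75)}[n],7,f"pics/r_{n}1.png",[])
```

```text
push True t 6.04 pos [ 532.87 -100.29   80.93] F [-0.17  1.92 -0.14] M [ 0.18 -0.07  0.05] w 36.4
 t 8.83 pos [575.21 299.51 230.07] F [-0.77 -0.15  0.36] M [-0.04  0.01  0.03] w 60.2
```

View pics/p_top1.png

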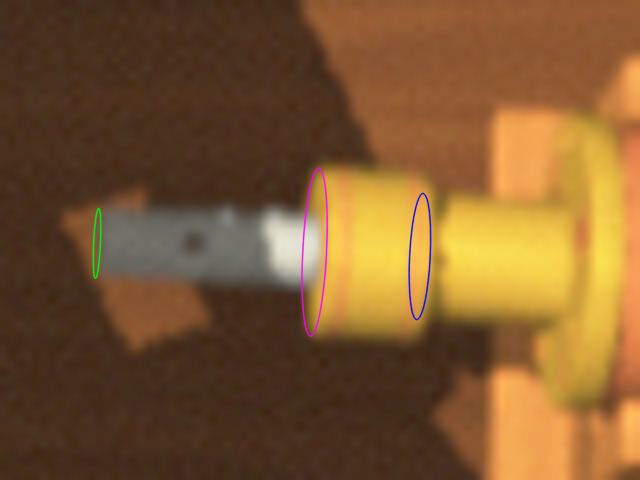

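View pics/q_top1.png

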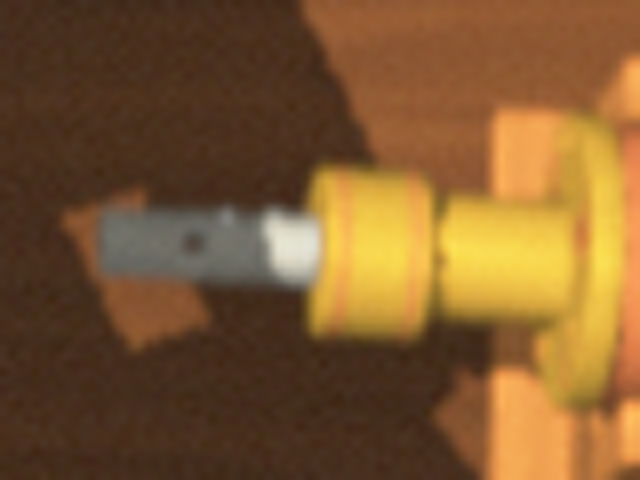

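View pics/q_scene1.png

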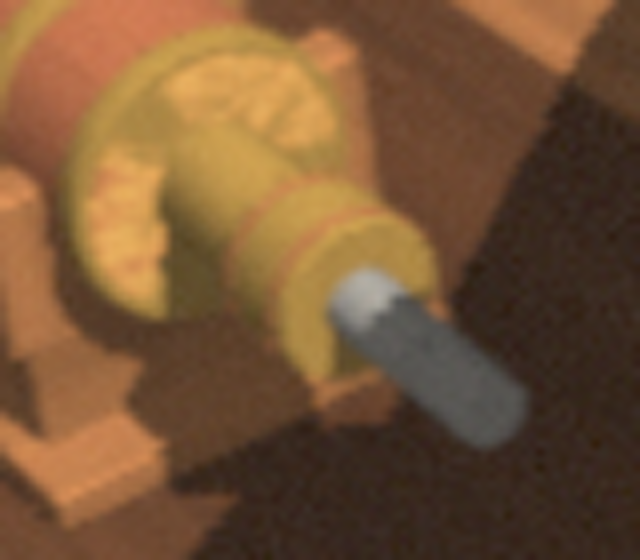

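View pics/scene1.png

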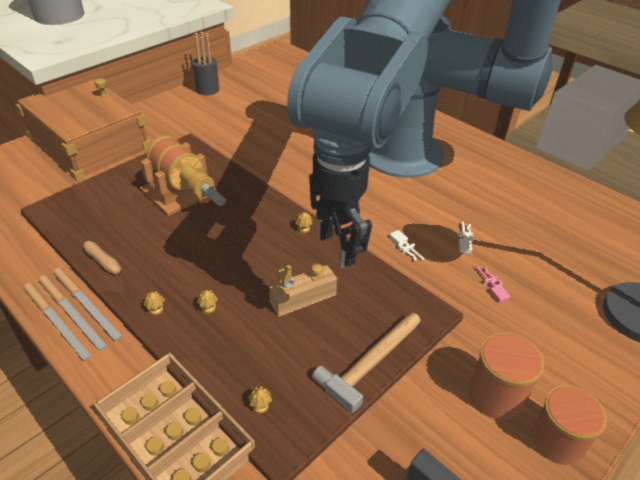

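View pics/r_top1.png

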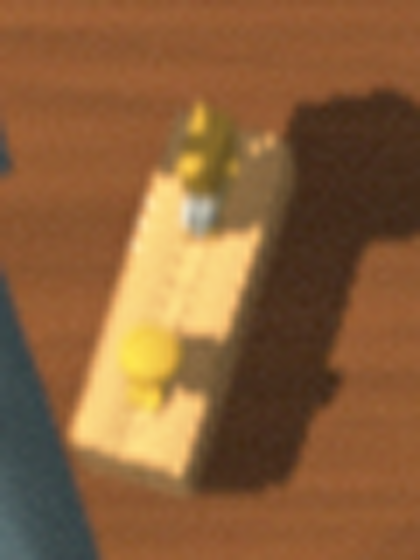

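View pics/r_scene1.png

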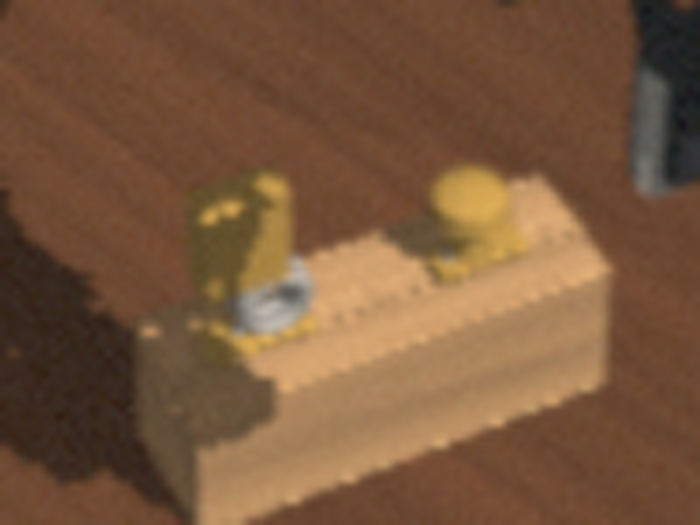

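Run:
```python
from h import *
t8=lambda x,y:np.array([(x+.5)/8-.5+385,(y+.5)/8-.5+180])
print("hole",onz("top",t8(192,242),115),"end",onz("top",t8(97,243),105))
r=pickle.load(open("rack.pkl","rb"))
print(W(r,[[0,38,46]]),W(r,[[0,38.5,46]]))
t=cv2.imread("pics/top0.png"); s=cv2.imread("pics/scene0.png")
G=(0,255,0);B=(255,0,0)
def box(x0,x1,y0,y1,z0,z1):
    b=lambda z:[[x0,y0,z],[x1,y0,z],[x1,y1,z],[x0,y1,z],[x0,y0,z]]
    return [np.array(b(z0)),np.array(b(z1))]
y=38.5;cv=[]
for c in box(-6,6,y-12,y+12,46+23,46+55): cv.append((W(r,c),B))
overlay(t,"top",(275,170,40,40),12,"pics/o2.png",cv); overlay(s,"scene",(265,255,40,40),12,"pics/o4.png",cv)
a=cv2.imread("pics/o2.png");b=cv2.imread("pics/o4.png");cv2.imwrite("pics/o24.png",cv2.resize(np.hstack([a,b]),None,fx=.83,fy=.83))
```

```text
hole [534.2040956 -75.9551162 115.       ] end [536.55133746 -50.16005723 105.        ]
[[580.48026768 185.68746475  66.        ]] [[580.95816476 185.54044647  66.        ]]
```

View pics/o24.png

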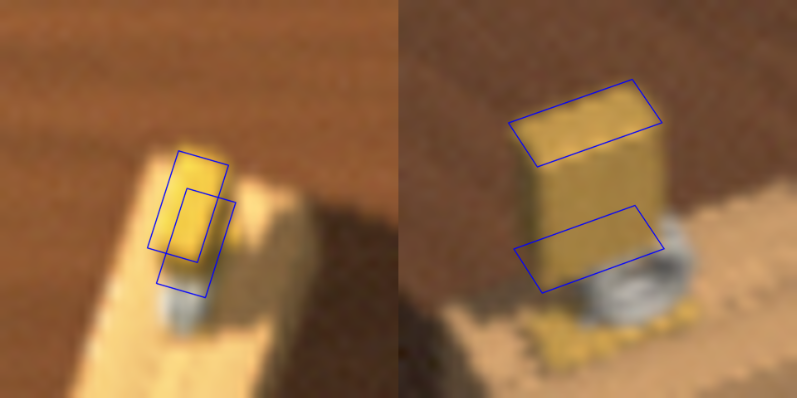

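Run:
```python
from h import *
r=pickle.load(open("rack.pkl","rb"))
t=cv2.imread("pics/top0.png"); s=cv2.imread("pics/scene0.png")
B=(255,0,0)
def box(x0,x1,y0,y1,z0,z1):
    b=lambda z:[[x0,y0,z],[x1,y0,z],[x1,y1,z],[x0,y1,z],[x0,y0,z]]
    return [np.array(b(z0)),np.array(b(z1))]
rows=[]
for dx,y,dyaw in ((1,38,0.0),(1,38,.1),(0.5,38,.07)):
    pc=W(r,[[dx,y,0]])[0]; rc=[pc[0],pc[1],r[2]+dyaw]; print(rc)
    cv=[]
    for c in box(-6,6,-12,12,46+23,46+55): cv.append((W(rc,c),B))
    for c in box(-6,6,-19,11,46,46)[:1]: cv.append((W(rc,c),(0,0,255)))
    overlay(t,"top",(280,180,26,26),15,"/tmp/a.png",cv); overlay(s,"scene",(270,260,32,32),12.2,"/tmp/b.png",cv)
    a=cv2.imread("/tmp/a.png");b=cv2.imread("/tmp/b.png"); rows.append(np.vstack([a[:390,:390],b[:390,:390]]))
o=np.hstack(rows); cv2.imwrite("pics/cmp.png",cv2.resize(o,(800,533)))
```

```text
[np.float64(580.1862311068361), np.float64(184.7316705829814), np.float64(-1.869243700780146)]
[np.float64(580.1862311068361), np.float64(184.7316705829814), np.float64(-1.7692437007801458)]
[np.float64(580.333249392223), np.float64(185.2095676678876), np.float64(-1.7992437007801458)]
```

View pics/cmp.png

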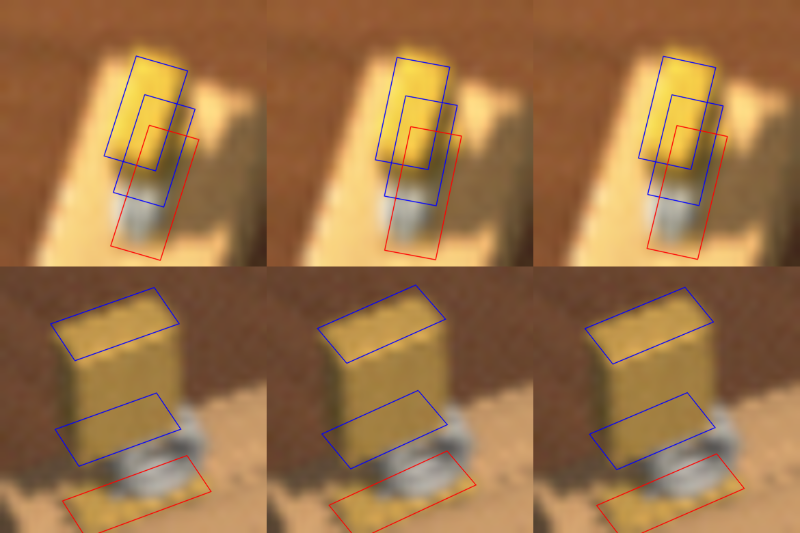

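Run:
```python
from workcell import bot,viewer
from h import *
th=1.272
bot.goto([580.3,185.1,180],q(th)); bot.gripper_to(34); st(bot,"hover")
hit=bot.move_straight([580.3,185.1,89],feed=100,force_limit=8); st(bot,f"down {hit}")
if not hit:
    bot.gripper_to(0); st(bot,"closed"); bot.dwell(.1); st(bot)
    for n in("scene","top"):
        c=viewer.capture(n); im=c["color"][:,:,::-1].copy(); overlay(im,n,{"top":(250,150,100,100),"scene":(240,220,100,100)}[n],5,f"pics/g_{n}.png",[])
```

```text
hover t 9.87 pos [580.42 185.89 180.41] F [-0.08 -0.01  0.12] M [-0.04  0.03 -0.01] w 33.7
down False t 10.93 pos [581.01 185.18  89.91] F [ 0.76 -0.32 -0.23] M [0.03 0.02 0.03] w 34.4
closed t 11.24 pos [581.02 185.19  90.03] F [0.97 0.49 3.56] M [ 0.02 -0.03  0.05] w 11.0
 t 11.34 pos [581.05 185.19  90.04] F [-0.11 -0.3   4.91] M [-0.02  0.01  0.01] w 11.4
```

View pics/g_scene.png

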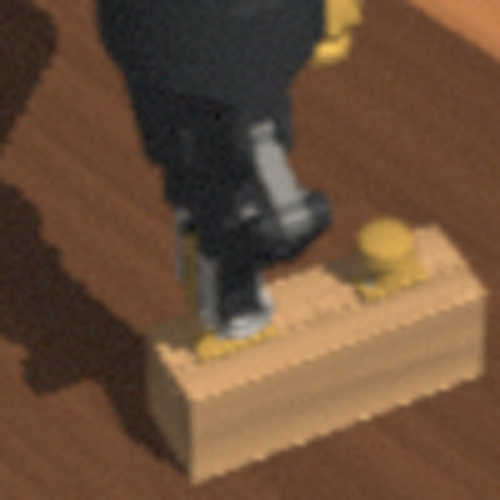

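```bash
cat >> h.py <<'E'
def toS(p):
    a=P[2]; d=np.array(p[:2])-P[:2]; return np.array([np.cos(a)*d[0]+np.sin(a)*d[1], -np.sin(a)*d[0]+np.cos(a)*d[1], p[2]])
def ss(bot,tag=""):
    s=bot.sense(); print(tag,"t",round(s["time"],2),"S",np.round(toS(s["position"]),2),"F",np.round(s["force"],2),"w",round(s["width"],1)); return s
TH=P[2]+np.pi/2
E
python3 - <<'E'
from workcell import bot,viewer
from h import *
hit=bot.move_straight([580.8,185.1,190],feed=90,force_limit=15); st(bot,f"lift {hit}")
bot.move_straight([580.8,185.1,225],feed=150)
bot.goto(S(-35,72,225),q(TH)); ss(bot,"hover"); 
for n in("scene","top"):
    c=viewer.capture(n); im=c["color"][:,:,::-1].copy(); cv2.imwrite(f"pics/{n}2.png",im); overlay(im,n,{"top":(370,150,100,100),"scene":(140,80,110,110)}[n],5,f"pics/h_{n}.png",[])
E
python3 -c "
import cv2,numpy as np
a=cv2.imread('pics/h_top.png');b=cv2.imread('pics/h_scene.png')[:500,:550]
cv2.imwrite('pics/h.png',cv2.resize(np.hstack([a,b]),(800,381)))"
```

```text
lift False t 12.72 pos [580.27 185.01 189.03] F [-0.39 -0.14 -1.33] M [-0. -0.  0.] w 11.0
hover t 14.13 S [-35.01  72.55 224.49] F [ 0.82  0.92 -0.36] w 10.9
```

View pics/h.png

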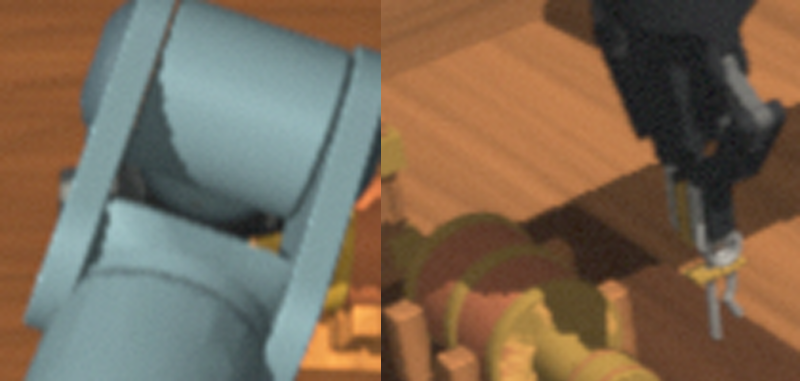

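View pics/scene2.png

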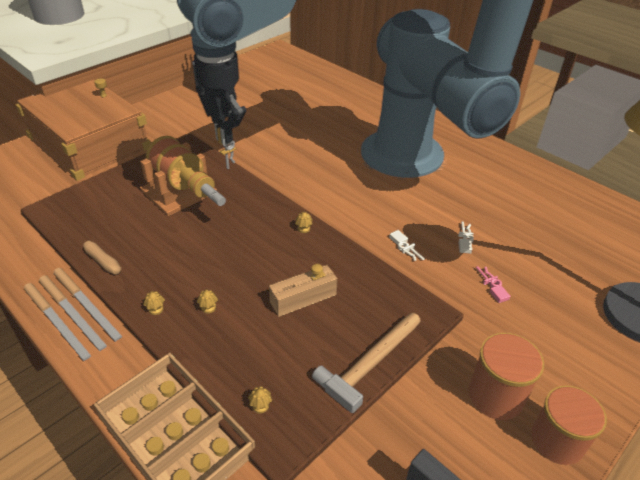

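Run:
```python
from workcell import bot,viewer
from h import *
bot.move_straight(S(-32,72,164),feed=120,force_limit=8); bot.dwell(.15); ss(bot,"low")
hit=bot.move_straight(S(-4,72,164),feed=14,force_limit=3); ss(bot,f"side {hit}")
```

```text
low t 15.04 S [-31.23  71.83 165.2 ] F [ 0.84  0.49 -0.46] w 11.1
side True t 16.38 S [-12.86  72.15 163.2 ] F [ 0.14  0.62 -0.57] w 11.3
```

Run:
```python
from workcell import bot,viewer
from h import *
def avg(n=8,dt=.02):
    L=[]
    for _ in range(n):
        s=bot.sense(); L.append(np.r_[toS(s["position"]),s["force"]]); bot.dwell(dt)
    L=np.array(L); print(np.round(L.mean(0),2),np.round(L.std(0),2),"t",s["time"])
avg()
bot.move_straight(S(-14.5,72,164),feed=30); avg()
```

```text
[-1.3050e+01  7.2240e+01  1.6287e+02 -6.0000e-02  9.0000e-02 -7.6000e-01] [0.11 0.05 0.17 0.66 0.56 0.34] t 16.5
[-1.4560e+01  7.2010e+01  1.6399e+02 -3.0000e-02  7.0000e-02 -6.2000e-01] [0.02 0.01 0.01 0.47 0.28 0.49] t 16.8833
```

Run:
```python
from workcell import bot,viewer
from h import *
bot.move_straight(S(-16,106,164),feed=120); bot.move_straight(S(-.4,106,164),feed=80); bot.dwell(.15); ss(bot,"end pos")
hit=bot.move_straight(S(-.4,80,164),feed=14,force_limit=3); ss(bot,f"end {hit}")
bot.dwell(.1); ss(bot)
bot.move_straight(S(-.4,98,164),feed=60); bot.dwell(.1); ss(bot)
```

```text
end pos t 17.82 S [ -0.67 105.82 163.87] F [-0.92  0.63  0.  ] w 11.0
end True t 18.86 S [ -0.78  93.5  163.44] F [0.46 1.15 0.14] w 11.2
 t 18.96 S [ -1.25  93.58 162.87] F [-0.5   1.38 -0.28] w 10.9
 t 19.31 S [ -0.5   98.06 163.84] F [-0.26 -0.22 -0.74] w 11.2
```

Run:
```python
from h import *
for k in "01":
    g=cv2.cvtColor(cv2.imread(f"pics/top{k}.png"),cv2.COLOR_BGR2GRAY).astype(float)
    print(g[203:217,394:416].astype(int))
    for (u0,u1,v0,v1) in ((405,413,207,213),):
        w=g[v0:v1,u0:u1]; bg=np.median(g[206:214,400:413]); d=np.clip(bg-10-w,0,None)
        vv,uu=np.mgrid[v0:v1,u0:u1]; c=((uu*d).sum()/d.sum(),(vv*d).sum()/d.sum()); print(c,toS(onz("top",c,115)))
```

```text
[[ 96  95  98  96  95  97  96  94  96  97  97  95  96  95  96  96  95 100
   99 116 157 178]
 [ 95  97  94  98  96 100  98  96  96  98  95  95  94  98  94  95  97  94
   99 122 155 177]
 [ 95  92  97 105 117 117 114 114 111 107 106 105 104 101  98 103 105 103
  111 139 159 174]
 [ 96  94 102 125 154 159 155 152 148 144 143 140 135 130 137 152 151 143
  150 174 170 176]
 [ 98  93 107 147 194 198 192 190 189 185 181 177 172 169 181 194 196 187
  190 199 179 182]
 [ 91  92 109 160 214 218 213 212 208 204 202 201 195 192 179 177 188 213
  215 209 186 184]
 [ 91  94 105 163 215 220 218 218 217 215 214 212 209 185 132 112 149 215
  221 216 191 188]
 [ 98  96 106 156 204 217 217 216 216 216 215 214 208 185 129 111 142 211
  222 214 197 195]
 [ 97  99 112 152 191 200 201 205 206 210 207 209 207 196 179 173 178 203
  213 206 195 197]
 [ 99  97 109 145 172 184 185 186 190 190 192 194 197 197 203 205 190 191
  196 197 187 193]
 [ 99  98 106 138 144 151 156 160 163 166 170 169 171 167 180 188 168 167
  172 172 175 191]
 [ 98 100 101 115 117 120 122 124 126 130 133 136 134 134 141 158 149 138
  1
[... 1023 characters left out ...]
2  80  75  91 112
  114 115 113 112]
 [ 60  81  99  96 106 108 105 112 109 109 109 111 109 103  91  89  99 108
  113 113 113 113]
 [ 53  72  94  99 104 104 104 104 104 103 106 105 105 111 107 109 109 109
  107 108 110 112]
 [ 52  63  90  96 100  99 101 102 102 103 101 101 103 105 107 107 105 100
  104 104 105 103]
 [ 52  56  80  92  99  97  96 100  98  96  97 100  98  99  98  97  89  88
   90  93  93  92]
 [ 49  52  63  79  94  98  95  95  96  94  95  94  94  95  89  76  65  67
   70  71  72  69]
 [ 52  48  53  65  90  98  94  93  95  91  93  97  92  93  90  74  57  50
   50  54  49  54]]
(np.float64(408.6764705882353), np.float64(209.86764705882354)) [ -1.17842693  65.71622084 115.        ]
```

```bash
cat > probe.py <<'E'
from workcell import bot
from h import *
def probe(x,y):
    bot.move_straight(S(x,y,183),feed=30)
    bot.dwell(.08)
    hit=bot.move_straight(S(x,y,173),feed=14,force_limit=4)
    s=ss(bot,f"probe {x:.1f},{y:.1f} {hit}"); return hit,s
E
python3 - <<'E'
from probe import *
bot.move_straight(S(-.4,98,198),feed=120); bot.move_straight(S(-.4,65.3,198),feed=120); bot.move_straight(S(-.4,65.3,185),feed=60)
for dx,dy in ((0,0),(0,.8),(0,-.8)):
    hit,s=probe(-.4+dx,65.3+dy)
    if s["position"][2]<176: break
E
```

```text
probe -0.4,65.3 False t 21.73 S [ -0.36  65.3  173.06] F [-0.12 -0.18 -0.6 ] w 10.9
```

Run:
```python
from probe import *
hit=bot.move_straight(S(-.4,65.3,160),feed=20,force_limit=5); ss(bot,f"{hit}"); bot.dwell(.1); ss(bot)
```

```text
False t 22.53 S [ -0.29  65.26 160.12] F [ 0.99  0.39 -2.05] w 11.2
 t 22.63 S [ -0.27  65.27 160.21] F [-1.21  0.05  0.04] w 11.0
```

Run:
```python
from probe import *
for z in (154,151,148,145,142.5):
    hit=bot.move_straight(S(-.4,65.3,z),feed=12,force_limit=22); ss(bot,f"{z} {hit}")
    if hit: break
```

```text
154 False t 23.28 S [ -0.84  65.3  153.98] F [-4.01  0.27  3.84] w 11.3
151 False t 23.68 S [ -1.05  65.38 150.47] F [-4.72 -1.    1.01] w 11.0
148 False t 24.08 S [ -1.18  65.51 147.05] F [-4.82 -0.59 -1.6 ] w 11.3
145 False t 24.48 S [ -1.12  65.58 143.94] F [-3.79  0.46 -4.64] w 11.2
142.5 False t 24.84 S [ -0.54  65.39 142.02] F [-2.29 -0.4  -5.14] w 10.8
```

Run:
```python
from probe import *
bot.dwell(.1); ss(bot)
hit=bot.move_straight(S(-.4,65.3,136),feed=10,force_limit=12); ss(bot,f"{hit}"); bot.dwell(.2); ss(bot)
```

```text
t 24.94 S [ -0.56  65.37 142.06] F [-3.1   0.11 -5.65] w 10.8
True t 25.47 S [1.2000e-01 6.5060e+01 1.3872e+02] F [-1.34  0.26  4.84] w 10.7
 t 25.67 S [7.0000e-02 6.5070e+01 1.3871e+02] F [-0.01  0.63  5.53] w 11.1
```

Run:
```python
from probe import *
from workcell import viewer
bot.gripper_to(34); ss(bot,"open")
bot.move_straight(S(0,65.1,215),feed=100,force_limit=8); ss(bot,"up")
bot.goto([480,330,300],q(1.272)); ss(bot,"away")
for n in("scene","top"):
    c=viewer.capture(n); im=c["color"][:,:,::-1].copy(); cv2.imwrite(f"pics/{n}3.png",im); overlay(im,n,{"top":(385,170,80,80),"scene":(160,130,80,80)}[n],6,f"pics/k_{n}.png",[])
a=cv2.imread('pics/k_top.png');b=cv2.imread('pics/k_scene.png');cv2.imwrite('pics/k.png',cv2.resize(np.hstack([a,b]),(800,400)))
```

```text
open t 26.02 S [ -2.43  65.73 136.1 ] F [-0.29  0.03 -0.61] w 33.9
up t 26.96 S [ -0.5   65.23 214.16] F [ 0.34 -0.63  0.04] w 34.1
away t 28.51 S [-75.56 467.88 299.46] F [-0.54 -0.88 -0.74] w 34.0
```

View pics/k.png

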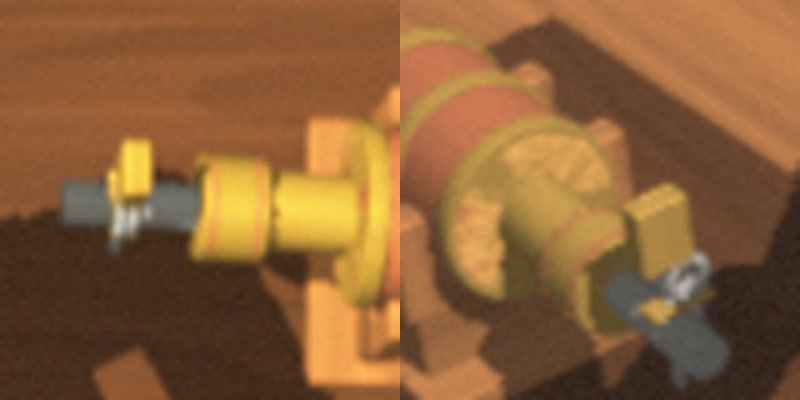

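View pics/scene3.png

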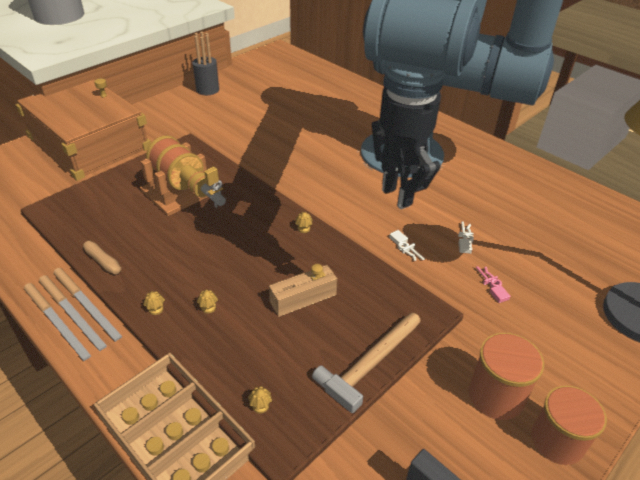

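Run:
```python
from h import *
def box(x0,x1,y0,y1,z0,z1):
    b=lambda z:[[x0,y0,z],[x1,y0,z],[x1,y1,z],[x0,y1,z],[x0,y0,z]]
    return [np.array(b(z0)),np.array(b(z1))]
B=(255,0,0);R=(0,0,255);cv=[]
y=65.3
for c in box(-12,12,y-6,y+6,96+23,96+55): cv.append((W(P,c),B))
for c in box(-19,11,y-6,y+6,96,96)[:1]: cv.append((W(P,c),R))
cv+=[(W(P,circ(24,30)),(255,0,255)),(W(P,circ(24,0)),(255,0,255)),(W(P,[[0,y,55],[0,y,75]]),(0,255,0))]
o=[]
for n,b in (("top",(390,180,60,60)),("scene",(175,140,60,60))):
    overlay(cv2.imread(f"pics/{n}3.png"),n,b,6.6,f"/tmp/{n}.png",cv); o.append(cv2.imread(f"/tmp/{n}.png"))
cv2.imwrite("pics/m.png",np.hstack(o))
```

```text
(no output)
```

View pics/m.png

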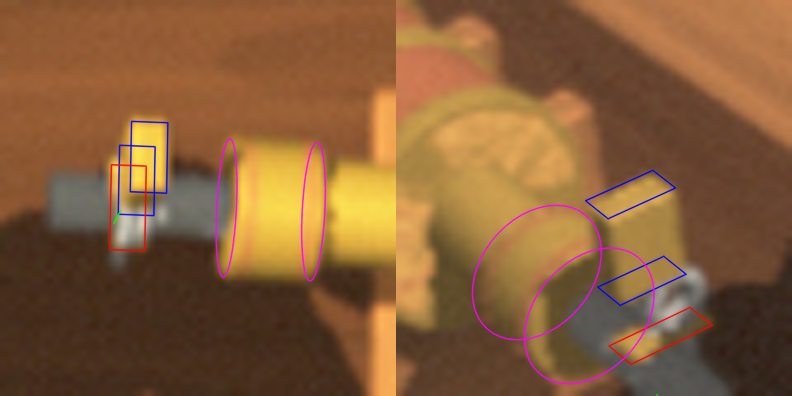

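Run:
```python
from workcell import bot
print(bot.hand_in())
```

```text
the job is handed in; nothing more can be done
None
```

The collar is home against its shoulder and the hairpin clip is fitted through the cross hole and let go. I handed the job in at about 28.5 s of the 72 s; no verdict came back.

- **Collar:** I pushed its outer face with the open fingers on either side of the spindle. It stopped hard with the face at about 30 mm from the shoulder, which is home. A second push with a higher force limit moved it no further.
- **Clip:** I took it straight out of the rack. To locate it I touched the side and the end of the spindle lightly with its leg, and combined that with the hole seen from above. The leg entered the hole on the first try, at 65.3 mm along the spindle.
- **Pushing home:** The sampled tool force stayed under about 8 N on the way down, rising as the arm sprang outwards and then falling off as it passed under the spindle. The foot met a firm stop at about 40 mm of travel. After that I let go and moved clear.
- **Last checks:** Both final pictures match the modelled fitted clip and home collar to within about 1–2 mm, and the pull pin and other objects look unmoved. The snapped arm under the spindle is not clearly visible, so that rests on the forces and the travel. No check failed.

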